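# Tare the gem scale through its shuttered key well

## Robot

A 6-joint arm with a two-finger parallel gripper is mounted at the origin on the work surface. World frame = base frame: x ahead of the robot, y to its left, z up, the work surface at z = 0. Lengths are in mm, angles in rad, forces in N, time in s.
With the tool pointing down it reaches from about 350 to 925 mm from the base axis. Payload 6.4 kg.
Tool frame: the origin (TCP) lies at the very end of the fingers, on their centre line; the grasp point (between the pads) lies 19 mm behind it; z points along the fingers, y is the line along which they close (so a half turn about z gives the same grasp; the last joint's range is limited). The gripper opens to 94 mm and grips with 3 to 60 N. Pads are 16 mm wide; open, the fingers measure 119 mm over their backs; the gripper's body (75 mm by 177 mm) begins 78 mm behind the grasp point.
Start: joints at [1.155, 0.245, 1.558, -0, 1.339, -0.174], TCP at [155.639, 631.102, 205.455] pointing down, gripper open.
Joint ranges: [-3.13, 3.13], [-1.02, 2.26], [0.13, 2.54], [-0.95, 4.09], [0.21, 2.88], [-2.74, 2.74]. Speed limits (rad/s): [2.57, 2.57, 3.14, 3.14, 3.14, 3.14].

## Interface

Orientations are given as a rotation vector (axis times angle).
In Python, from station import env gives the robot as it stands.
- The arm moves only by the tool play_rows, never from a script. Its arguments are lists of equal length, an entry for each row: "gripper": the closure, from 0 (fully open) to 1 (shut); "delta_pos": the shift along the tool's x, y, z in m, a list of three; "twist": the turn about the tool's z in rad. A call has 1 to 12 rows; each row shifts and turns the commanded pose from where the row before left it, along the tool's axes as they then stand; what a row does not reach is not made up. A row lasts 1/8 s, in which the tool goes at most 62.5 mm and 10.7 degrees, less where a joint would pass 70% of its speed; a pose out of reach is approached as far as the arm can. A call with a gripper value outside its range is refused whole. The fingers move at their own pace and stop on an object; "squeeze" is the grip in N (left out, the last holds). Time passes only in rows, so rows that do not move let the fingers close. It gives the time, the measured TCP pose, the force, the opening and the grip force at its end, in the units of the state.
- env.get_obs(): the state, without advancing time (a new reading comes with each control period).
- env.camera(name): name is "side" or "top" or "wrist"; returns the picture (384x512x3 uint8, red, green, blue); there is no depth.
- env.camera_model(name): a dict with "K" (3x3 intrinsics, pixels), "position" and "attitude" of the camera in the world; the wrist camera has in their place "T_tool_cam" (4x4, takes a point from camera to tool coordinates, whose origin is the TCP and whose axes are the flange's). Camera axes: x right, y down, z forward; pixel columns grow to the right and rows downward; lengths in mm; the calibration is good to about 2 mm. The wrist camera is an equidistant fisheye: a pixel r from the principal point sees the ray r / f radians off the axis. A picture is of the moment at which its call begins: read the wrist's pose just before it. camera_model takes no time and is no camera call.
- env.sign_off(): hands the job in; it is judged then, once.
Trained networks look in the newest picture that a camera, given by its name, has taken for a name from the list of things; names that differ only in an ending like _2 or _b are one class to them, and where a whole thing is asked for, a point or a joint stands for the part that bears it (a point fixed in the world has none). Each returns a list of dicts, best first, with "score" (0 to 1); they miss things now and then, are a little off and sometimes report something else, mostly with a low value. They report only what shows in the picture. A call takes as long as a camera call. They do not tell look-alikes from the thing itself.
- env.regions_of(camera, name): "mask" (384x512 bool, what is visible of it) and "rect" ([left, top, width, height] in pixels, round what is visible of it).
The state is a dict: "time_s": time; "joints": joint angles; "qd": joint speeds; "joint_torque": joint torques, N m; "tcp_pos": TCP position; "orientation": TCP orientation; "contact_force": force on the tool from outside, world axes, zero at the start; "ft_torque": the same for the moment, N m; "width": finger opening in mm; "finger_force": force on a finger pad.
Only numpy, scipy, OpenCV 4.12 (cv2) and the standard library are available. Lean on these libraries where they do the work, as an engineer would, in place of code of your own. Each camera call takes 0.05 s, during which the arm holds its last target. There are 200 camera calls.

## Task

Zero the gem scale with the little metal cup standing on its pan: push the steel shutter fully open by its lip, reach a fingertip down into the round well to press the sunken tare key all the way down for at least one second, then let it up and push the shutter fully shut again. Only push with the fingers: do not pinch the lip, do not press the key in the open square well, and do not move or lift the cup or the other loose things around.

Things in the scene. Friction and masses are not known exactly. Their poses are not given: they have to be found in the camera images.
- scale: White plastic bench scale, fixed, 150 (x) x 164 (y) x 50 mm high, with a round steel pan (108 mm across, top 60 mm above the table). Origin: centre of its underside, on the table; z up, -x side roughly facing the robot. A key block stands against each side of it (block centres 125 mm from its centre along y); which is on which side varies.
- tare_block: Tare key block, grey metal, fixed: 150 (x) x 80 (y) x 50 mm high, parallel to the scale. Origin: centre of its underside, on the table; z up, -x towards the robot. Its top has a round well, 48 mm across, 30 mm deep, centred at block x = -30 mm, y = 0, covered by the sliding shutter. Two guide rails, 5 mm wide, 7 mm above the top face, run along x at y = +-36.5 mm.
- tare_key (a joint): Travel of the round tare key in m: 0 up, 0.006 fully down. The key is a white disc, 34 mm across, on the axis of the round well; its top is 20 mm below the block's top face when up (30 mm above the table). Spring: about 1.5 N to start, 4.5 N fully down; it returns by itself. Counts as down beyond 0.005.
- tare_key_top (a point): Centre of the top of the round tare key (moves with it).
- shutter (a joint): Position of the shutter in m: 0 shut (may start up to 12 mm ajar), 0.060 fully open. A steel plate 60 (x) x 64 (y) mm, top 4.5 mm above the block's top face, with an upright lip along its far (+x) edge. It slides along the tare block's +x (away from the robot), with about 2 N of friction, stays where it is left, and has hard stops at both ends.
- lip (a point): Middle of the shutter's upright lip, at half height, 64.5 mm above the table, at block x = -6 mm + shutter value (moves with it). The lip is 8 mm thick (x), 60 mm wide (y) and rises 20 mm above the shutter plate, to 74.5 mm above the table. Push its near (-x) face to open, its far (+x) face to shut; do not take it between the fingers.
- cal_block: Calibration key block: same size and frame as the tare block, but without shutter and rails, with an open square well 46 x 46 mm, 30 mm deep, at block x = -30 mm, y = 0. Not to be used.
- cal_key (a joint): Travel of the square key (32 x 32 mm, top 20 mm below the block's top face) in the open square well, in m: 0 up, 0.006 down. Must stay up.
- stone_cup: Small loose aluminium cup, 48 mm across, 34 mm high, standing on the pan (its rim 94 mm above the table). Origin: centre of its underside. Leave it where it is.
- check_weight: Loose brass check weight, 28 mm across, 34 mm high, on the table in front of the scale. Origin: centre of its underside. Bystander.
- dop_stand: Loose dark wooden block 45 x 110 x 30 mm with four upright stubs to 73 mm height, on the table behind the scale. Origin: centre of its underside. Bystander.
- bowl: Loose terracotta bowl, 110 mm across, 45 mm high, to the robot's right. Origin: centre of its underside. Bystander.
- yoghurt_pot: Loose white plastic pot, 84 mm across, 70 mm high, to the robot's right. Origin: centre of its underside. Bystander.
- dop_stick0: Loose wooden stick with a dark tip, about 145 mm long along its x and 12 mm high, lying to the left of the scale. Origin: underside, near mid-length. Bystander.
- dop_stick1: A second such stick beside it. Bystander.
There are look-alikes about, which are no part of the job. What is shaped like the tare_block but green is not meant.

How it is judged:
By the outcome, as a careful person would: the job done as asked, in the order asked, and still so for the second after the job is handed in, with the robot touching nothing.
It also fails if it takes over 48 s, if anything falls off the work surface, if the arm or the gripper's body presses on something with over 40 N, if the wrist force passes 120 N, or if a joint passes its speed limit or range.

## Working session

There is one attempt and no reset: what is moved stays moved. The work goes in short steps, Python scripts to look and compute and a tool call to move; the robot and the scene stay as the last step left them, time stands still between calls to the robot, and variables do not carry over. Pictures are saved under pics/ and viewed, at most 10 in all, crops included, and the job is handed in when it is done.

Besides the shell and the picture viewer there is one more tool, called after "Emit:" as name([rows], argument=value, ...), one row to a line, values as JSON. play_rows: Moves the arm, as the interface text tells. Its arguments: {"type":"object","properties":{"gripper":{"type":"array"},"delta_pos":{"type":"array"},"twist":{"type":"array"},"squeeze":{"type":"number"}},"required":["gripper","delta_pos","twist"]}

```bash
mkdir -p pics; cat > h.py <<'E'
import numpy as np, cv2
from scipy.spatial.transform import Rotation as R
from station import env
E
python3 - <<'E'
from h import *
o=env.get_obs(); print(o)
ims=[]
for c in ("top","side"):
    im=env.camera(c); cv2.imwrite(f"pics/{c}0.png",im[:,:,::-1]); m=env.camera_model(c); print(c,m)
    for n in ("tare_block","cal_block","shutter","lip","stone_cup","scale","tare_key","cal_key"):
        for r in env.regions_of(c,n)[:3]: 
            ys,xs=np.nonzero(r["mask"]); print(n,round(r["score"],2),r["rect"],xs.mean().round(1) if len(xs) else None,ys.mean().round(1) if len(xs) else None)
print(env.camera_model("wrist"))
E
```

```text
{'time_s': 0.0, 'joints': array([ 1.15489750e+00,  2.45809399e-01,  1.55899007e+00, -6.63401043e-06,
        1.33867820e+00, -1.74096508e-01]), 'qd': array([ 0.00136568,  0.00056243, -0.00048085, -0.00033817, -0.00014074,
        0.00150519]), 'joint_torque': array([-1.04511833e-03, -4.15815568e+01, -3.14609098e+01,  6.84698322e-02,
        3.28698743e-02, -1.22891101e-04]), 'tcp_pos': array([155.39647839, 630.54434662, 204.36121748]), 'orientation': array([-3.78829664e-01, -3.11812124e+00,  2.83552356e-03]), 'contact_force': array([-0.13219877,  0.8457367 ,  0.86871918]), 'ft_torque': array([-0.03923312,  0.01868601,  0.01087093]), 'finger_force': 0.0, 'width': 93.38638419097357}
top {'K': array([[416.21730508,   0.        , 256.10585696],
       [  0.        , 416.21730508, 188.50344136],
       [  0.        ,   0.        ,   1.        ]]), 'position': array([ 395.95704509,  -36.32850793, 1170.754988  ]), 'attitude': array([-2.1744741 ,  2.16340831, -0.08792177])}
tare_block 0.88 [189.8, 156.8, 36.2, 54.7] 208.7 183.4
tare_block 0.6 [170.6, 224.9, 48.1, 65.1] 194.9 256.8
cal_block 
[... 1292 characters left out ...]
2, 20.2, 19.6] 252.7 187.0
stone_cup 0.62 [231.9, 347.7, 85.1, 12.6] 271.5 355.3
scale 0.63 [228.3, 176.4, 59.0, 43.6] 256.1 199.3
tare_key 0.45 [253.9, 217.5, 27.4, 24.3] 266.2 229.6
{'K': array([[297.31863964,   0.        , 256.06918132],
       [  0.        , 297.31863964, 197.56097452],
       [  0.        ,   0.        ,   1.        ]]), 'T_tool_cam': array([[-4.24860285e-04, -9.73124618e-01, -2.30278738e-01,
         6.66070491e+01],
       [ 9.99999386e-01, -1.77698124e-04, -1.09405500e-03,
        -1.41774245e-01],
       [ 1.02373175e-03, -2.30279062e-01,  9.73124096e-01,
        -1.78575274e+02],
       [ 0.00000000e+00,  0.00000000e+00,  0.00000000e+00,
         1.00000000e+00]])}
```

```bash
python3 -c "
import cv2;import numpy as np
a=cv2.imread('pics/top0.png');b=cv2.imread('pics/side0.png')
cv2.imwrite('pics/v1.png',cv2.resize(a,(768,576)));cv2.imwrite('pics/v2.png',cv2.resize(b,(768,576)))"
```

```text
(no output)
```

View pics/v1.png

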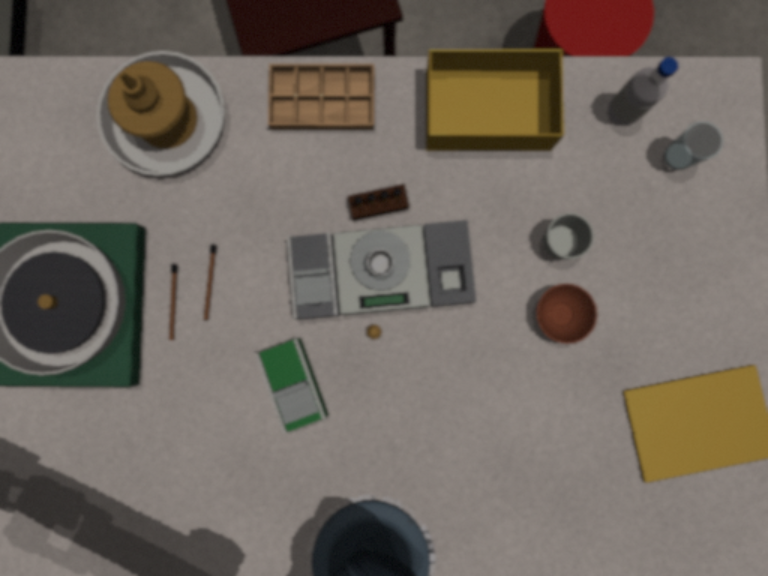

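View pics/v2.png

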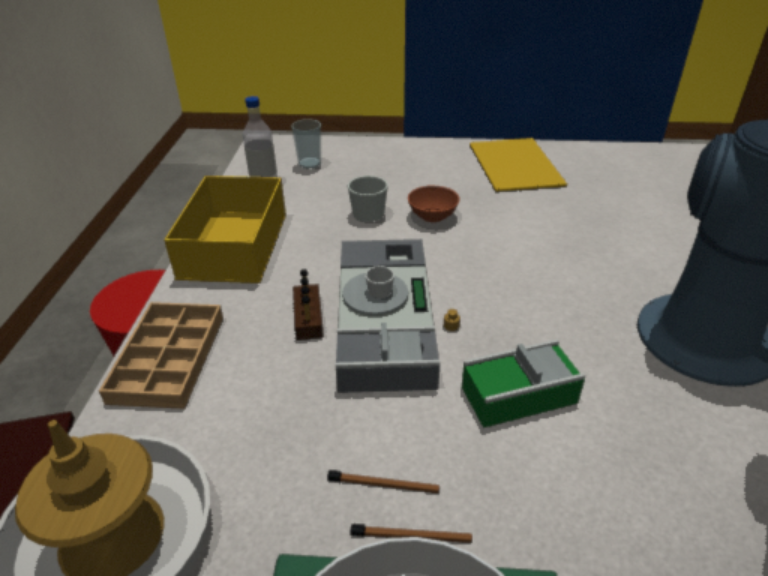

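The top view shows three candidates for the tare block:
- **Grey block with a plate and lip**, left of the scale, at raw (208,183) in the top view and (258,239) in the side view. It is grey, stands against the scale and has a shutter with rails, so it fits.
- **Green block** at (195,257) top and (347,255) side. This is the excluded look-alike.
- **Grey block with the open square well** at (299,175) top. This is cal_block.

Next I compute a coarse pose and crop the target.

```bash
cat >> h.py <<'E'
def ray(c,uv):
    m=env.camera_model(c);K=m["K"];uv=np.asarray(uv,float)
    if c=="wrist":
        o=env.get_obs();Rt=R.from_rotvec(o["orientation"]).as_matrix();T=m["T_tool_cam"]
        A=Rt@T[:3,:3];p=o["tcp_pos"]+Rt@T[:3,3]
        d=(uv-K[:2,2])/K[0,0];r=np.linalg.norm(d);s=np.sin(r)/r if r>0 else 1
        v=np.array([d[0]*s,d[1]*s,np.cos(r)])
    else:
        A=R.from_rotvec(m["attitude"]).as_matrix();p=m["position"];v=np.linalg.inv(K)@[*uv,1]
    return p,A@v
def plane(c,uv,z):
    p,d=ray(c,uv);return p+d*(z-p[2])/d[2]
def tri(r1,r2):
    (p,d),(q,e)=r1,r2;s=np.linalg.lstsq(np.c_[d,-e],q-p,rcond=None)[0]
    a,b=p+d*s[0],q+e*s[1];return (a+b)/2,np.linalg.norm(a-b)
E
python3 - <<'E'
from h import *
t=plane("top",(208.7,183.4),45);c=plane("top",(299.5,175.3),45);print(t,c,np.linalg.norm(t-c))
y=t-c;print("yaw",np.arctan2(-y[0],y[1]))
print("shutter tri",tri(ray("top",(209,190.8)),ray("side",(266.1,229.6))))
print("block tri",tri(ray("top",(208.7,183.4)),ray("side",(258,238.9))))
for n,uv in dict(cup=(253.5,174.5)).items(): print(n,tri(ray("top",uv),ray("side",(252.7,187))))
o=env.get_obs();print(R.from_rotvec(o["orientation"]).as_matrix().round(3))
a=cv2.imread('pics/top0.png')[130:300,150:330];b=cv2.imread('pics/side0.png')[150:290,210:400]
cv2.imwrite('pics/v3.png',np.hstack([cv2.resize(a,(424,400),interpolation=2),cv2.resize(b,(376,400),interpolation=2)]))
E
```

```text
[513.2857514  105.63564619  45.        ] [ 536.55065544 -141.42123622   45.        ] 248.14987186653315
yaw 0.09389133000054875
shutter tri (array([492.75012807, 103.5060755 ,  52.83042904]), np.float64(0.716850256593415))
block tri (array([513.1111251 , 107.88817861,  27.36378603]), np.float64(4.005207722017931))
cup (array([532.92105939, -16.81720119,  79.16758398]), np.float64(1.9356366048088836))
[[-0.971  0.239  0.   ]
 [ 0.239  0.971  0.   ]
 [-0.     0.    -1.   ]]
```

View pics/v3.png

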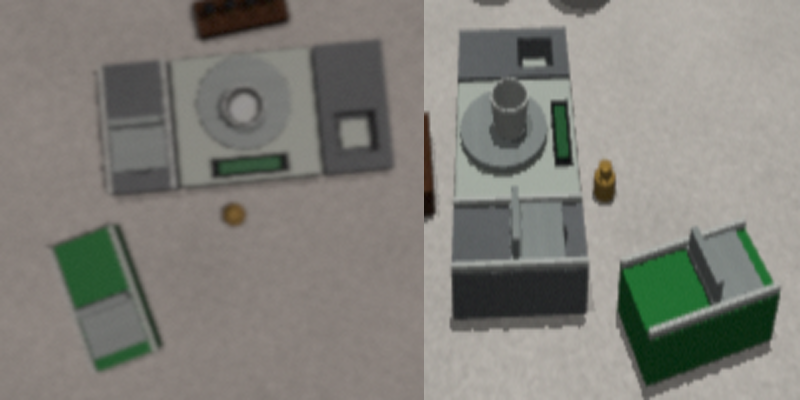

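The crop confirms it: the left grey block against the scale, with plate, lip and rails, is the tare block. The green one stands apart. I'll move to above it with the fingers closed.

Emit:
play_rows([
  [-0.043,-0.035,0],
  [-0.043,-0.035,0],
  [-0.043,-0.035,0],
  [-0.043,-0.035,0],
  [-0.043,-0.035,0],
  [-0.043,-0.035,0],
  [-0.043,-0.035,0],
  [-0.043,-0.035,0],
  [-0.043,-0.035,0],
  [-0.043,-0.035,0],
  [-0.043,-0.035,0],
  [-0.043,-0.035,0],
], gripper=[1,1,1,1,1,1,1,1,1,1,1,1], twist=[0,0,0,0,0,0,0,0,0,0,0,0], squeeze=5)

```text
time_s: 2.4
tcp_pos: [557.1, 98.1, 205.8]
orientation: [0.379, 3.118, 0.0]
contact_force: [0.1, 0.7, 0.3]
width: 0.4
finger_force: 0.0
```

Emit:
play_rows([
  [0,0,0.015],
  [0,0,0.015],
  [0,0,0.02],
  [0,0,0.02],
  [0,0,0],
], gripper=[1,1,1,1,1], twist=[-0.085,-0.085,-0.085,-0.08,0])

```text
time_s: 3.02
tcp_pos: [554.8, 99.7, 133.9]
orientation: [0.145, -3.135, -0.0]
contact_force: [0.1, 0.9, -0.0]
width: 0.3
finger_force: 0.0
```

```bash
python3 - <<'E'
from h import *
o=env.get_obs();print(o["tcp_pos"],R.from_rotvec(o["orientation"]).as_matrix().round(3),o["width"],o["time_s"])
im=env.camera("wrist");cv2.imwrite("pics/w1.png",cv2.resize(im,(768,576),interpolation=2)[:,:,::-1])
for n in ("tare_block","shutter","lip"):
    for r in env.regions_of("wrist",n)[:2]:
        ys,xs=np.nonzero(r["mask"]); u=(xs.mean(),ys.mean()); print(n,round(r["score"],2),r["rect"],np.round(u,1),plane("wrist",u,54.5).round(1))
E
```

```text
[554.8111803   99.74841075 133.86272757] [[-0.996 -0.092 -0.004]
 [-0.092  0.996  0.   ]
 [ 0.003  0.    -1.   ]] 0.3448683779015508 3.025
tare_block 0.84 [227.7, 73.1, 86.8, 168.0] [270.4 151.7] [509.1 107.7  54.5]
tare_block 0.71 [283.4, 1.5, 105.9, 51.4] [334.6  21.4] [382.1 154.6  54.5]
shutter 0.63 [236.7, 99.4, 69.8, 75.6] [269.8 135.3] [495.3 105.8  54.5]
lip 0.9 [231.0, 99.4, 78.2, 73.8] [270.1 135.7] [495.7 106.1  54.5]
```

View pics/w1.png

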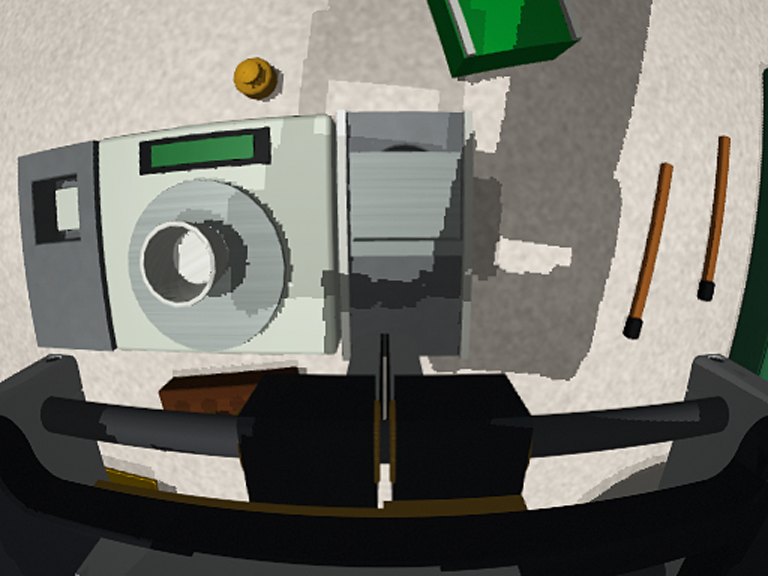

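The wrist view shows the tare block at view columns 338–473 and rows 112–357. The plate's near edge is at row 152 and the lip line at about row 240. The well's rim peeks out at (405,147), so the shutter is ajar. I'll unproject these.

```bash
python3 - <<'E'
from h import *
P=lambda u,v,z:plane("wrist",(u/1.5,v/1.5),z).round(1)
for n,a in dict(nearL=(348,112,50),nearR=(463,112,50),farL=(349,356,50),farR=(462,357,50),
 plateL=(350,152,54.5),plateR=(462,152,54.5),lipnear=(405,239,54.5),liptop=(405,239,74.5),lipfar=(405,253,74.5),railLo=(338,112,57),railRo=(473,112,57),railRof=(470,357,57),railLof=(343,357,57),welltop=(405,146,50)).items(): print(n,P(*a))
im=env.camera("wrist")[:,:,::-1]
cv2.imwrite("pics/w2.png",cv2.resize(im[65:245,215:325],(488,600-0),interpolation=0)[:600])
E
```

```text
nearL [444.   67.7  50. ]
nearR [436.8 135.4  50. ]
farL [594.   80.4  50. ]
farR [588.4 152.6  50. ]
plateL [468.5  71.5  54.5]
plateR [461.8 136.2  54.5]
lipnear [516.5 108.   54.5]
liptop [514.4 106.9  74.5]
lipfar [522.1 107.7  74.5]
railLo [445.6  62.6  57. ]
railRo [437.4 140.1  57. ]
railRof [585.4 156.2  57. ]
railLof [592.3  77.1  57. ]
welltop [461.6 103.   50. ]
```

View pics/w2.png

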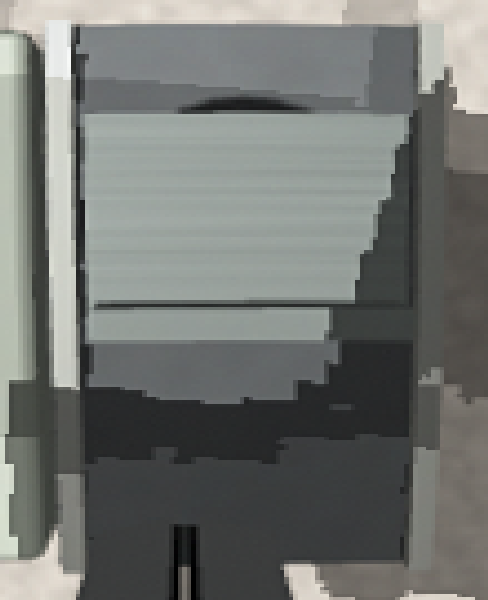

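The geometry is consistent: block length 151.5 mm, and 78.6 mm over the rails. The block centre is about (515,108), yaw about 0.095, the key axis about (485,105), and the shutter about 8 mm ajar. I'll go over the key axis, come down beside the lip and push.

Emit:
play_rows([
  [0.023,0.004,0],
  [0.023,0.004,0],
  [0.023,0.004,0],
  [0,0,0.02],
  [0,0,0.02],
  [0,0,0.02],
  [0,0,0.011],
  [0,0,0],
], gripper=[1,1,1,1,1,1,1,1], twist=[0,0,0,0,0,0,0,0])

```text
time_s: 4.28
tcp_pos: [486.0, 105.3, 64.3]
orientation: [0.146, -3.137, -0.0]
contact_force: [0.9, 0.3, 0.2]
width: 0.3
finger_force: 0.0
```

Emit:
play_rows([
  [-0.009,0,0],
  [-0.009,0,0],
  [-0.009,0,0],
  [-0.009,0,0],
  [-0.009,0,0],
  [-0.009,0,0],
  [-0.009,0,0],
  [0,0,0],
], gripper=[1,1,1,1,1,1,1,1], twist=[0,0,0,0,0,0,0,0])

```text
time_s: 5.28
tcp_pos: [550.0, 111.1, 64.5]
orientation: [-0.146, 3.137, -0.0]
contact_force: [0.3, 0.2, 0.3]
width: 0.2
finger_force: 0.0
```

Emit:
play_rows([
  [-0.003,0,0],
  [-0.003,0,0],
  [-0.001,0,0],
], gripper=[1,1,1], twist=[0,0,0])

```text
time_s: 5.65
tcp_pos: [553.5, 111.5, 64.3]
orientation: [0.147, -3.131, 0.001]
contact_force: [-12.8, -2.2, 9.2]
width: 0.6
finger_force: 6.0
```

Emit:
play_rows([
  [-0.003,0,0],
  [0,0,0],
], gripper=[1,1], twist=[0,0])

```text
time_s: 5.9
tcp_pos: [553.6, 111.6, 64.3]
orientation: [0.147, -3.123, 0.002]
contact_force: [-21.9, -4.1, 17.0]
width: 0.2
finger_force: 10.6
```

```bash
python3 - <<'E'
from h import *
print(env.get_obs()["contact_force"])
im=env.camera("wrist")[:,:,::-1]
b=env.camera("side")[:,:,::-1]
cv2.imwrite("pics/w3.png",np.hstack([cv2.resize(im[60:260,190:350],(400,500),interpolation=2),cv2.resize(b[170:290,210:306],(400,500),interpolation=2)]))
E
```

```text
[-21.85923908  -4.10617741  16.96967596]
```

View pics/w3.png

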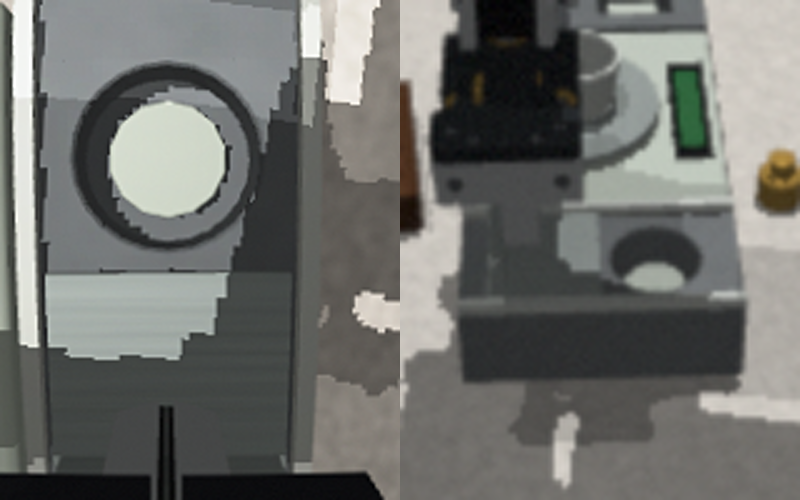

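The shutter is fully open: the force rises to 22 N at the stop, and the round well and white key are clear at crop (168,160). I'll back off a touch and measure the key from this view.

```bash
python3 - <<'E'
from h import *
o=env.get_obs()
k=plane("wrist",(257.2,124),30);w=plane("wrist",(256.4,122),50);print(k,w)
for n,c in (("L",(29,62)),):pass
Rt=R.from_rotvec(o["orientation"]).as_matrix();print((Rt.T@(k-o["tcp_pos"])).round(1),(Rt.T@(w-o["tcp_pos"])).round(1))
for u in ((73,155),(258,155),(166,62),(166,249)): print(plane("wrist",(190+u[0]*.4,60+u[1]*.4),50).round(1))
print(plane("wrist",(190+166*.4,60+271*.4),54.5))
E
```

```text
[483.45498318 105.42600744  30.        ] [482.80631846 104.79543724  50.        ]
[69.9  0.5 35.3] [70.9 -0.1 15.3]
[484.8  80.7  50. ]
[480.3 128.5  50. ]
[458.4 102.5  50. ]
[507.3 107.1  50. ]
[512.49606588 107.59534352  54.5       ]
```

Emit:
play_rows([
  [0.01,0,0],
  [0.015,0,0],
  [0.015,0,0],
  [0.015,0,0],
  [0.015,0,0],
  [0.007,0,0],
  [0,0,0],
  [0,0,0],
], gripper=[1,1,1,1,1,1,1,1], twist=[0,0,0,0,0,0,0,0])

```text
time_s: 7.0
tcp_pos: [482.8, 104.9, 64.7]
orientation: [-0.146, 3.137, -0.0]
contact_force: [0.4, -0.7, -0.7]
width: 0.6
finger_force: 0.0
```

Emit:
play_rows([
  [0,0,0.01],
  [0,0,0.01],
  [0,0,0.008],
  [0,0,0.004],
  [0,0,0],
], gripper=[1,1,1,1,1], twist=[0,0,0,0,0])

```text
time_s: 7.62
tcp_pos: [482.0, 104.9, 32.0]
orientation: [0.146, -3.137, -0.0]
contact_force: [-0.0, -0.4, -0.1]
width: 0.4
finger_force: 0.0
```

Emit:
play_rows([
  [0,0,0.003],
  [0,0,0.003],
  [0,0,0.001],
  [0,0,0],
], gripper=[1,1,1,1], twist=[0,0,0,0])

```text
time_s: 8.12
tcp_pos: [482.8, 104.9, 25.9]
orientation: [-0.146, 3.137, -0.0]
contact_force: [0.2, 0.5, 3.6]
width: 0.2
finger_force: 1.7
```

Emit:
play_rows([
  [0,0,0.001],
  [0,0,0.001],
  [0,0,0],
], gripper=[1,1,1], twist=[0,0,0])

```text
time_s: 8.5
tcp_pos: [482.8, 104.9, 24.2]
orientation: [-0.146, 3.137, -0.0]
contact_force: [-1.1, -0.4, 8.1]
width: 0.5
finger_force: 4.0
```

The force is above the 4.5 N of a fully pressed key, so it is on its stop. I'll press slightly more and hold.

Emit:
play_rows([
  [0,0,0.001],
  [0,0,0],
  [0,0,0],
  [0,0,0],
  [0,0,0],
  [0,0,0],
  [0,0,0],
  [0,0,0],
  [0,0,0],
  [0,0,0],
  [0,0,0],
  [0,0,0],
], gripper=[1,1,1,1,1,1,1,1,1,1,1,1], twist=[0,0,0,0,0,0,0,0,0,0,0,0])

```text
time_s: 10.0
tcp_pos: [482.9, 104.9, 24.0]
orientation: [-0.147, 3.138, -0.0]
contact_force: [-4.1, -0.2, 14.8]
width: 0.6
finger_force: 7.6
```

Emit:
play_rows([
  [0,0,-0.01],
  [0,0,-0.02],
  [0,0,-0.02],
  [0,0,-0.02],
  [-0.02,0,0],
  [-0.04,0,0],
  [-0.04,0,0],
  [0,0,0],
], gripper=[1,1,1,1,1,1,1,1], twist=[0,0,0,0,0,0,0,0])

```text
time_s: 11.0
tcp_pos: [582.8, 114.1, 91.7]
orientation: [0.146, -3.137, 0.0]
contact_force: [-0.8, -0.8, 0.1]
width: 0.6
finger_force: 0.0
```

Emit:
play_rows([
  [-0.018,0,0],
  [0,0,0],
  [0,0,0.014],
  [0,0,0.013],
  [0,0,0],
], gripper=[1,1,1,1,1], twist=[0,0,0,0,0])

```text
time_s: 11.62
tcp_pos: [597.7, 115.8, 63.2]
orientation: [0.146, -3.134, -0.0]
contact_force: [0.3, 0.1, 0.1]
width: 0.7
finger_force: 0.0
```

Emit:
play_rows([
  [0.009,0,0],
  [0.009,0,0],
  [0.009,0,0],
  [0.009,0,0],
  [0.009,0,0],
  [0.009,0,0],
  [0.009,0,0],
  [0.008,0,0],
  [0,0,0],
], gripper=[1,1,1,1,1,1,1,1,1], twist=[0,0,0,0,0,0,0,0,0])

```text
time_s: 12.75
tcp_pos: [527.8, 109.5, 65.2]
orientation: [0.146, -3.136, -0.001]
contact_force: [-0.3, -0.1, -0.2]
width: 0.6
finger_force: 0.0
```

Emit:
play_rows([
  [0.002,0,0],
  [0.002,0,0],
  [0,0,0],
], gripper=[1,1,1], twist=[0,0,0])

```text
time_s: 13.12
tcp_pos: [524.7, 109.1, 65.2]
orientation: [0.146, -3.137, -0.0]
contact_force: [2.2, 0.8, -1.1]
width: 0.5
finger_force: 0.5
```

Emit:
play_rows([
  [0.002,0,0],
  [0.002,0,0],
  [0,0,0],
], gripper=[1,1,1], twist=[0,0,0])

```text
time_s: 13.5
tcp_pos: [520.8, 108.5, 65.4]
orientation: [0.146, -3.138, 0.0]
contact_force: [0.8, 0.3, -0.4]
width: 0.7
finger_force: 0.4
```

Emit:
play_rows([
  [0.002,0,0],
  [0.001,0,0],
  [0,0,0],
], gripper=[1,1,1], twist=[0,0,0])

```text
time_s: 13.88
tcp_pos: [520.4, 108.4, 65.7]
orientation: [-0.145, 3.132, 0.001]
contact_force: [9.2, 2.2, -8.5]
width: 0.5
finger_force: 4.8
```

Emit:
play_rows([
  [0.002,0,0],
  [0.001,0,0],
  [0,0,0],
], gripper=[1,1,1], twist=[0,0,0])

```text
time_s: 14.25
tcp_pos: [520.2, 108.3, 66.0]
orientation: [-0.144, 3.124, 0.001]
contact_force: [20.1, 2.9, -16.2]
width: 0.7
finger_force: 9.5
```

Emit:
play_rows([
  [-0.01,0,0],
  [-0.02,0,0],
  [0,0,-0.03],
  [0,0,-0.04],
  [-0.02,0,0],
  [0,0,0],
  [0,0,0],
], gripper=[1,1,1,1,1,1,1], twist=[0,0,0,0,0,0,0])

```text
time_s: 15.12
tcp_pos: [563.6, 112.6, 134.4]
orientation: [0.146, -3.135, 0.0]
contact_force: [0.1, 0.5, -0.3]
width: 0.5
finger_force: 0.0
```

```bash
python3 - <<'E'
from h import *
print(env.get_obs()["contact_force"])
im=env.camera("wrist")[:,:,::-1];b=env.camera("side")[:,:,::-1]
cv2.imwrite("pics/w4.png",np.hstack([cv2.resize(im[50:250,30:350],(480,500),interpolation=2),cv2.resize(b[150:290,210:306],(320,500),interpolation=2)]))
E
```

```text
[ 0.0609422   0.48450698 -0.29747974]
```

View pics/w4.png

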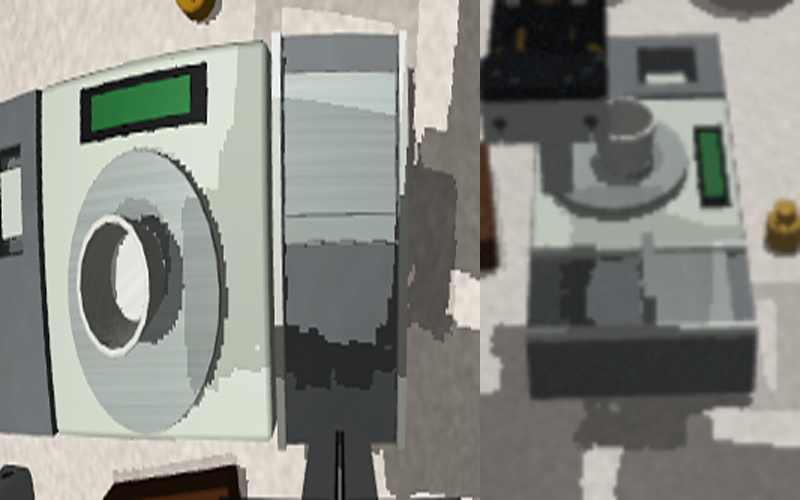

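The shutter's near edge is now at crop row 72, about 13 mm from the block's end, and the well is fully covered. The push ended at the hard stop with 20 N. The cup stands where it was and the robot touches nothing.

```bash
python3 -c "
from station import env
print(env.sign_off())"
```

```text
the job is handed in; nothing more can be done
None
```

I pushed the shutter fully open to its stop, held the tare key fully down for about 1.5 s and released it. I then pushed the shutter fully shut, left the cup where it stood, and handed the job in at about 15 s.

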